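Turn a row of chocolates round onto the serving platter

TASK

Move the four coated chocolates from the wooden rack to the nests of the white platter, one in each nest, in the reverse order: whichever stood nearest the red end of the wooden rack must end up farthest from the red end of the platter, and so on along the row. Leave each one upright and seated in its nest, and never tip one over on the way.

Things in the scene. Friction and masses are not known exactly. Their poses are not given: they have to be found in the camera images.
- dark_mid (a point): the dark brown treat: a rigid domed chocolate with a sprinkled top, round, 40 mm across and 54 mm tall, in a white paper case (lowest 15 mm) that stays on it; straight sides from 14 to 42 mm above its foot. Foot 36 mm across. This point is its centre, 27 mm above its foot; z is up along its axis. Loose, 30 to 65 g.
- coconut_mid (a point): the creamy white treat: a rigid domed chocolate with a sprinkled top, round, 40 mm across and 54 mm tall, in a white paper case (lowest 15 mm) that stays on it; straight sides from 14 to 42 mm above its foot. Foot 36 mm across. This point is its centre, 27 mm above its foot; z is up along its axis. Loose, 30 to 65 g.
- pistachio_mid (a point): the green treat: a rigid domed chocolate with a sprinkled top, round, 40 mm across and 54 mm tall, in a white paper case (lowest 15 mm) that stays on it; straight sides from 14 to 42 mm above its foot. Foot 36 mm across. This point is its centre, 27 mm above its foot; z is up along its axis. Loose, 30 to 65 g.
- berry_mid (a point): the pink treat: a rigid domed chocolate with a sprinkled top, round, 40 mm across and 54 mm tall, in a white paper case (lowest 15 mm) that stays on it; straight sides from 14 to 42 mm above its foot. Foot 36 mm across. This point is its centre, 27 mm above its foot; z is up along its axis. Loose, 30 to 65 g.
- tile_dark: a dark brown tile, 18 x 34 x 3 mm, fixed flat on the deck of the wooden rack beside the nest in which the dark brown treat stands at the start; it stays there and so keeps showing which nest that was. Origin at the centre of its underside, on the deck; the nest's centre is 52 mm (to about 3 mm) from it along the tile's -x.
- tile_coconut: a creamy white tile, 18 x 34 x 3 mm, fixed flat on the deck of the wooden rack beside the nest in which the creamy white treat stands at the start; it stays there and so keeps showing which nest that was. Origin at the centre of its underside, on the deck; the nest's centre is 52 mm (to about 3 mm) from it along the tile's -x.
- tile_pistachio: a green tile, 18 x 34 x 3 mm, fixed flat on the deck of the wooden rack beside the nest in which the green treat stands at the start; it stays there and so keeps showing which nest that was. Origin at the centre of its underside, on the deck; the nest's centre is 52 mm (to about 3 mm) from it along the tile's -x.
- tile_berry: a pink tile, 18 x 34 x 3 mm, fixed flat on the deck of the wooden rack beside the nest in which the pink treat stands at the start; it stays there and so keeps showing which nest that was. Origin at the centre of its underside, on the deck; the nest's centre is 52 mm (to about 3 mm) from it along the tile's -x.
- wood_rack: light wooden rack, 140 x 300 x 20 mm; the treats stand in it at the start, the tiles lie along its +x edge. Four nests along its y axis, at y = -93, -31, 31, 93 mm and x = 0, each 52 mm across, 6 mm deep: floors 14 mm above the origin, a seated treat's centre 41 mm above it. Red stripe at its +y end. Origin: centre of the underside, z up, x across the row. Fixed.
- platter: white ceramic platter with yellow and black dashes, 140 x 300 x 20 mm, empty at the start. Four nests along its y axis, at y = -93, -31, 31, 93 mm and x = 0, each 52 mm across, 6 mm deep: floors 14 mm above the origin, a seated treat's centre 41 mm above it. Red stripe at its +y end. Origin: centre of the underside, z up, x across the row. Fixed.

How it is judged:
By the outcome, as a careful person would: the job done as asked, in the order asked, and still so for the second after the job is handed in, with the robot touching nothing.
It also fails if it takes over 120 s, if anything falls off the work surface, if the arm or the gripper's body presses on something with over 40 N, if the wrist force passes 120 N, or if a joint passes its speed limit or range.

ROBOT

A 6-joint arm with a two-finger parallel gripper is mounted at the origin on the work surface. World frame = base frame: x ahead of the robot, y to its left, z up, the work surface at z = 0. Lengths are in mm, angles in rad, forces in N, time in s.
With the tool pointing down it reaches from about 350 to 975 mm from the base axis. Payload 7.1 kg.
Tool frame: the origin (TCP) lies midway between the tips of the shut fingers; the grasp point (between the pads) lies 19 mm behind it; z points along the fingers, y is the line along which they close (so a half turn about z gives the same grasp; the last joint's range is limited). The gripper opens to 88 mm and grips with 3 to 60 N. Pads are 20 mm wide; open, the fingers measure 115 mm over their backs; the gripper's body (75 mm by 178 mm) begins 61 mm behind the grasp point.
Start: joints at [1.178, 0.423, 1.63, -0, 1.089, -0.019], TCP at [228.19, 581.837, 222.675] pointing down, gripper open.
Joint ranges: [-3, 3], [-0.9, 2.11], [0.09, 2.58], [-1.31, 4.45], [0.11, 2.69], [-2.54, 2.54]. Speed limits (rad/s): [2.39, 2.39, 3.01, 3.14, 3.14, 3.14].

INTERFACE

Orientations are given as a rotation vector (axis times angle).
In Python, from workcell import ctrl gives the robot as it stands.
- The arm moves only by the shell command python3 -m inch 'ROWS' [OPENING]. ROWS is JSON, a list of rows, each an object with "xyz": the shift along the tool's x, y, z in mm, a list of three; "rot": the turn, a rotation vector about the tool's x, y, z in rad, a list of three. In form: [{"xyz": [dx, dy, dz], "rot": [ax, ay, az]}, ...]. A call has 1 to 12 rows; each row is the pose to reach, as a shift and turn from the pose commanded when the call began, along the tool's axes at that moment; what a row does not reach only later rows make up. A row lasts 1/12 s, in which the tool goes at most 41.7 mm and 7.16 degrees, less where a joint would pass 70% of its speed; a pose out of reach is approached as far as the arm can. A call with a gripper value outside its range is refused whole. OPENING is the closure in counts, from 0 (fully open) to 255 (shut), set as the call begins (- or left out, the last holds). The fingers move at their own pace and stop on an object; the grip force is fixed at half the most. Time passes only in rows, so rows that repeat a pose let the fingers close. It gives the time, the measured TCP pose, the force, the opening and the grip force at its end, in the units of the state.
- ctrl.get_obs(): the state, without advancing time (a new reading comes with each control period).
- ctrl.get_image(name): name is "side" or "top"; returns the picture (400x640x3 uint8, red, green, blue); there is no depth.
- ctrl.camera_model(name): a dict with "fx", "fy", "cx", "cy" (pixels), "k1" (the pictures are not rectified: a ray, as slopes to the right and down, at radius r is drawn at 1 + k1 r^2 times it, then the intrinsics apply), "position" and "attitude" of the camera in the world. Camera axes: x right, y up, looking along -z (the intrinsics and any distortion apply to the point x, -y, -z); pixel columns grow to the right and rows downward; lengths in mm; the calibration is good to about 2 mm. A picture is of the moment at which its call begins. camera_model takes no time and is no camera call.
- ctrl.close_job(): hands the job in; it is judged then, once.
The state is a dict: "t": time; "qpos": joint angles; "qvel": joint speeds; "joint_torque": joint torques, N m; "ee_pos": TCP position; "orientation": TCP orientation; "ft_force": force on the tool from outside, world axes, zero at the start; "moment": the same for the moment, N m; "width": finger opening in mm; "grasp_force": force on a finger pad.
Only numpy, scipy, OpenCV 4.12 (cv2) and the standard library are available. Lean on these libraries where they do the work, as an engineer would, in place of code of your own. Each camera call takes 0.05 s, during which the arm holds its last target. There are 200 camera calls.

## Working session

There is one attempt and no reset: what is moved stays moved. The work goes in short steps, Python scripts to look and compute and a shell command to move; the robot and the scene stay as the last step left them, time stands still between calls to the robot, and variables do not carry over. Pictures are saved under pics/ and viewed, at most 14 in all, crops included, and the job is handed in when it is done.

```bash
ls; mkdir -p pics
python3 - <<'E'
from workcell import ctrl
import cv2
for n in("top","side"):
    cv2.imwrite(f"pics/{n}0.png",ctrl.get_image(n)[:,:,::-1]); print(n,ctrl.camera_model(n))
print(ctrl.get_obs())
E
```

```text
pics
top {'fx': 424.6900533977944, 'fy': 424.6900533977944, 'cx': 320.1291104699498, 'cy': 198.30350292519552, 'k1': -0.04259198918886653, 'position': array([ 454.16344143,   19.72580731, 1164.93659491]), 'attitude': array([ 0.0367948 , -0.08090439, -1.58375303])}
side {'fx': 395.9224339925743, 'fy': 395.9224339925743, 'cx': 314.9147181889503, 'cy': 200.0857978253926, 'k1': -0.07871559712437044, 'position': array([468.57905467, 645.32526092, 760.52758018]), 'attitude': array([ 0.05911886, -1.08305869, -2.80955914])}
{'t': 0.1, 'qpos': array([ 1.17799203e+00,  4.23752498e-01,  1.63060128e+00, -5.88790493e-06,
        1.08856940e+00, -1.89952467e-02]), 'qvel': array([ 8.71056499e-04,  8.79748197e-05, -3.30994831e-04, -1.04915670e-03,
       -2.83901261e-03,  1.06227345e-03]), 'joint_torque': array([-4.68903363e-05, -5.45616996e+01, -2.74326807e+01,  6.46069064e-02,
        1.87919964e-02,  4.76929962e-07]), 'ee_pos': array([228.01527728, 581.39788558, 221.99169564]), 'orientation': array([-5.83711225e-01, -3.08661698e+00,  2.04733872e-03]), 'ft_force': array([-0.16817256,  0.41854284, -0.21343358]), 'moment': array([ 0.03319702, -0.0290134 ,  0.04823747]), 'grasp_force': 0.0, 'width': 88.15542314524662}
```

View pics/top0.png

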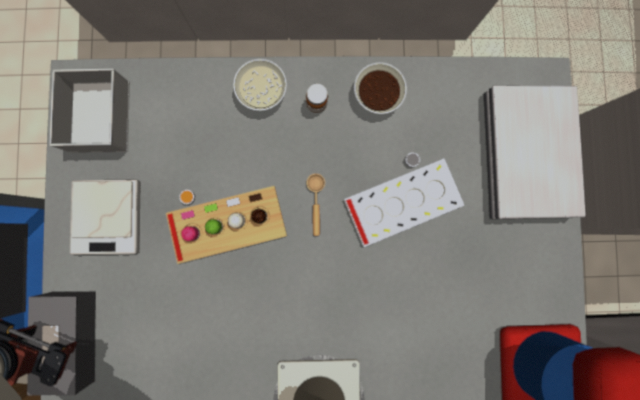

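View pics/side0.png

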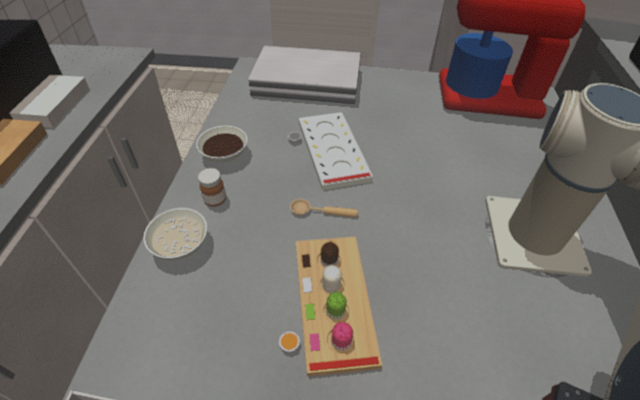

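```bash
cat > h.py <<'E'
import numpy as np, cv2
from scipy.spatial.transform import Rotation as R
from scipy.optimize import minimize, least_squares
from workcell import ctrl
def proj(n,P):
    m=ctrl.camera_model(n); p=R.from_rotvec(m["attitude"]).inv().apply(np.atleast_2d(P)-m["position"])
    s=np.c_[p[:,0],-p[:,1]]/-p[:,2:]; s=s*(1+m["k1"]*(s**2).sum(1,keepdims=True))
    return s*[m["fx"],m["fy"]]+[m["cx"],m["cy"]]
def unproj(n,uv,z):
    f=lambda q: (proj(n,[q[0],q[1],z])-uv).ravel()
    return least_squares(f,[500,0]).x
def tri(a,b):  # top px, side px
    f=lambda q: np.r_[(proj("top",q)-a).ravel(),(proj("side",q)-b).ravel()]
    s=least_squares(f,[500,0,40]); return s.x,np.abs(s.fun).max()
def boxpts(q,sx=140,sy=300,h=20):
    c,s=np.cos(q[2]),np.sin(q[2])
    P=np.array([[a*sx/2,b*sy/2,z] for a in(-1,1) for b in(-1,1) for z in(0,h)])
    return np.c_[q[0]+c*P[:,0]-s*P[:,1], q[1]+s*P[:,0]+c*P[:,1], P[:,2]]
E
cat > m.py <<'E'
from h import *
imgs={n:cv2.imread(f"pics/{n}0.png") for n in("top","side")}
roi={"rack":{"top":(160,180,295,270),"side":(285,230,390,380)},"platter":{"top":(340,152,470,252),"side":(295,105,378,192)}}
def hull(n,o):
    x0,y0,x1,y1=roi[o][n]; im=cv2.GaussianBlur(imgs[n],(3,3),0); h=cv2.cvtColor(im,cv2.COLOR_BGR2HSV)
    m=((h[...,1]>70)&(h[...,0]<30)|(h[...,1]>100)) if o=="rack" else ((h[...,2]>165)|(h[...,1]>120))
    M=np.zeros(m.shape,np.uint8); M[y0:y1,x0:x1]=m[y0:y1,x0:x1]*255
    M=cv2.morphologyEx(M,cv2.MORPH_CLOSE,np.ones((5,5)))
    k,l,st,_=cv2.connectedComponentsWithStats(M); i=1+st[1:,4].argmax()
    c=cv2.convexHull(np.argwhere(l==i)[:,::-1].astype(np.int32)); return c
S=8
def draw(c):
    M=np.zeros((400*S//2,640*S//2),np.uint8); return M
def iou(a,b):
    inter,_=cv2.intersectConvexConvex(a.astype(np.float32),b.astype(np.float32)); 
    return inter/(cv2.contourArea(a.astype(np.float32))+cv2.contourArea(b.astype(np.float32))-inter)
for o,g in(("rack",[460,250,.2]),("platter",[480,-150,.3])):
    H={n:hull(n,o) for n in imgs}
    for use in(("top",),("side",),("top","side")):
        f=lambda q:-np.mean([iou(H[n],cv2.convexHull(proj(n,boxpts(q)).astype(np.float32))) for n in use])
        s=min((minimize(f,[*unproj("top",H["top"].reshape(-1,2).mean(0),20),y],method="Nelder-Mead",options=dict(initial_simplex=None,maxiter=600)) for y in(-.4,-.2,.2,.4)),key=lambda s:s.fun)
        print(o,use,s.x.round(3),round(s.fun,3))
    q=s.x
    for n in imgs:
        cv2.polylines(imgs[n],[cv2.convexHull(np.round(proj(n,boxpts(q))).astype(np.int32))],True,(255,0,255),1)
    c,sn=np.cos(q[2]),np.sin(q[2])
    for y in(-93,-31,31,93): print("nest",y,(q[0]-sn*y).round(1),(q[1]+c*y).round(1))
raw={n:cv2.imread(f"pics/{n}0.png") for n in imgs}
a=[raw["top"][150:275,155:475],raw["side"][100:385,280:395]]
a=[imgs["top"][150:275,155:475],imgs["side"][100:385,280:395]]
b=cv2.resize(a[0],None,fx=1.7,fy=1.7,interpolation=cv2.INTER_CUBIC); d=cv2.resize(a[1],None,fx=2,fy=2,interpolation=cv2.INTER_CUBIC)
C=np.zeros((570,800,3),np.uint8); C[:b.shape[0],:b.shape[1]]=b; C[:d.shape[0],560:560+d.shape[1]]=d
cv2.imwrite("pics/fit.png",C)
E
python3 m.py
```

```text
rack ('top',) [4.73642e+02 2.42238e+02 2.36000e-01] -0.862
rack ('side',) [4.76068e+02 2.42057e+02 2.33000e-01] -0.991
rack ('top', 'side') [4.76007e+02 2.42304e+02 2.33000e-01] -0.926
nest -93 497.4 151.8
nest -31 483.2 212.1
nest 31 468.9 272.5
nest 93 454.6 332.8Traceback (most recent call last):
  File "m.py", line 21, in <module>
    s=min((minimize(f,[*unproj("top",H["top"].reshape(-1,2).mean(0),20),y],method="Nelder-Mead",options=dict(initial_simplex=None,maxiter=600)) for y in(-.4,-.2,.2,.4)),key=lambda s:s.fun)
  File "m.py", line 21, in <genexpr>
    s=min((minimize(f,[*unproj("top",H["top"].reshape(-1,2).mean(0),20),y],method="Nelder-Mead",options=dict(initial_simplex=None,maxiter=600)) for y in(-.4,-.2,.2,.4)),key=lambda s:s.fun)
           ~~~~~~~~^^^^^^^^^^^^^^^^^^^^^^^^^^^^^^^^^^^^^^^^^^^^^^^^^^^^^^^^^^^^^^^^^^^^^^^^^^^^^^^^^^^^^^^^^^^^^^^^^^^^^^^^^^^^^^^^^^^^^^^^^^^^
    res = _minimize_neldermead(fun, x0, args, callback, bounds=bounds,
                               **options)
    fxr = func(xr)
    fx = function(np.copy(x), *(wrapper_args + args))
  File "m.py", line 20, in <lambda>
    f=lambda q:-np.mean([iou(H[n],cv2.convexHull(proj(n,boxpts(q)).astype(np.float32))) for n in use])
                                                 ~~~~^^^^^^^^^^^^^
  File "h.py", line 6, in proj
    m=ctrl.camera_model(n); p=R.from_rotvec(m["attitude"]).inv().apply(np.atleast_2d(P)-m["position"])
ValueError: time passes only in moves, steps and waits
```

```bash
sed -i 's/^def proj/import functools\nCM=functools.cache(lambda n:ctrl.camera_model(n))\ndef proj/; s/m=ctrl.camera_model(n); p/m=CM(n); p/' h.py
sed -i 's/^    M=cv2.morph/    if o=="rack" and n=="top": M[:204,:194]=0\n    if o=="rack" and n=="side": M[325:358,:302]=0\n    M=cv2.morph/' m.py
cat >> m.py <<'E'
# treats: colour blobs
for nm,t,sd in(("berry",(190,233),(343,334)),("pist",(213,226),(337,303)),("coco",(236,220),(332,277)),("dark",(259,216),(330,252))):
    pass
E
python3 m.py
```

```text
rack ('top',) [4.73407e+02 2.42156e+02 2.35000e-01] -0.99
rack ('side',) [4.76070e+02 2.42057e+02 2.33000e-01] -0.991
rack ('top', 'side') [4.74367e+02 2.41981e+02 2.29000e-01] -0.978
nest -93 495.5 151.4
nest -31 481.4 211.8
nest 31 467.3 272.2
nest 93 453.3 332.6
platter ('top',) [ 5.29022e+02 -2.46419e+02  3.74000e-01] -0.98
platter ('side',) [ 5.34322e+02 -2.64883e+02  3.54000e-01] -0.89
platter ('top', 'side') [ 5.29172e+02 -2.46367e+02  3.72000e-01] -0.92
nest -93 562.9 -333.0
nest -31 540.4 -275.3
nest 31 517.9 -217.5
nest 93 495.4 -159.7
```

View pics/fit.png

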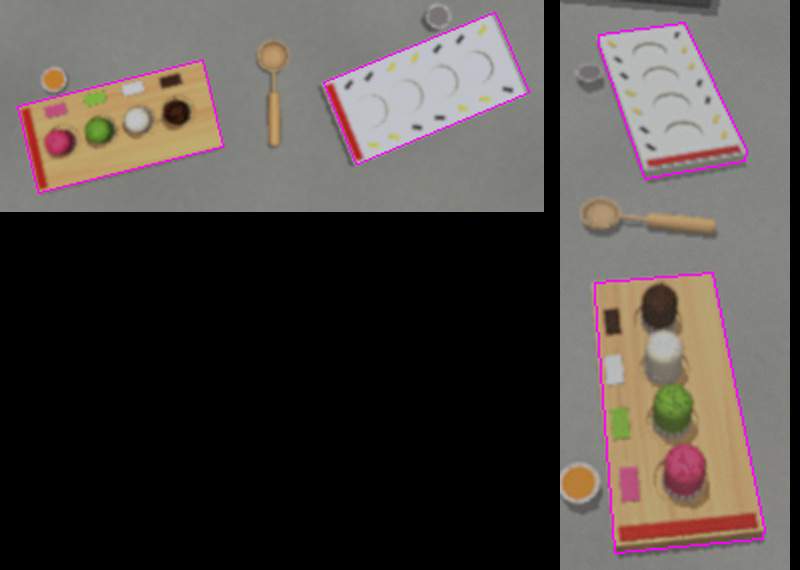

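```bash
cat > t.py <<'E'
from h import *
def masks(im):
    h=cv2.cvtColor(cv2.GaussianBlur(im,(3,3),0),cv2.COLOR_BGR2HSV).astype(int); H,Sx,V=h[...,0],h[...,1],h[...,2]
    return dict(berry=(H>150)&(H<178)&(Sx>110),pist=(H>33)&(H<75)&(Sx>90),coco=(Sx<55)&(V>125),dark=(V<75))
def model(x,y,z0,f=14):
    a=np.linspace(0,2*np.pi,24,endpoint=False); P=[]
    for z,r in((z0,20),(42,20),(48,17),(52,11),(54,4)): P.append(np.c_[x+r*np.cos(a),y+r*np.sin(a),0*a+z+f])
    return np.vstack(P)
def iou(a,b):
    i,_=cv2.intersectConvexConvex(a,b); return i/(cv2.contourArea(a)+cv2.contourArea(b)-i)
def find(imgs,nm,guess,foot=14):
    H={}
    for n,im in imgs.items():
        c=proj(n,[*guess,foot+32])[0]; M=masks(im)[nm].astype(np.uint8); K=np.zeros_like(M)
        cv2.circle(K,tuple(int(v) for v in np.round(c)),19 if n=="side" else 13,1,-1); M&=K
        k,l,st,_=cv2.connectedComponentsWithStats(M); 
        if k<2: continue
        i=1+st[1:,4].argmax(); H[n]=cv2.convexHull(np.argwhere(l==i)[:,::-1].astype(np.float32))
    z0=1 if nm=="coco" else 14; out=[]
    for use in [(n,) for n in H]+[tuple(H)]:
        f=lambda q:-np.mean([iou(H[n],cv2.convexHull(proj(n,model(*q,z0,foot)).astype(np.float32))) for n in use])
        s=minimize(f,guess,method="Nelder-Mead"); out.append((use,s.x.round(1).tolist(),round(s.fun,2)))
    return out
if __name__=="__main__":
    I={n:cv2.imread(f"pics/{n}0.png") for n in("top","side")}
    for nm,g in dict(berry=(453,333),pist=(467,272),coco=(481,212),dark=(495.5,151.5)).items(): print(nm,*find(I,nm,g))
    o=ctrl.get_obs(); print(R.from_rotvec(o["orientation"]).as_matrix().round(3))
E
python3 t.py; python3 -m inch --help | head -20
```

```text
berry (('top',), [451.1, 328.4], np.float64(-0.72)) (('side',), [453.4, 330.1], np.float64(-0.79)) (('top', 'side'), [452.1, 330.5], np.float64(-0.75))
pist (('top',), [468.7, 268.6], np.float64(-0.81)) (('side',), [469.3, 268.4], np.float64(-0.85)) (('top', 'side'), [468.7, 268.6], np.float64(-0.83))
coco (('top',), [482.3, 208.0], np.float64(-0.65)) (('side',), [486.6, 189.1], np.float64(-0.58)) (('top', 'side'), [484.8, 208.5], np.float64(-0.6))
dark (('top',), [493.1, 147.8], np.float64(-0.69)) (('side',), [497.9, 148.6], np.float64(-0.73)) (('top', 'side'), [495.9, 149.1], np.float64(-0.71))
[[-0.931  0.365 -0.001]
 [ 0.365  0.931 -0.001]
 [ 0.    -0.001 -1.   ]]invalid input: not JSON, or not a number
```

```bash
cat > go.py <<'E'
import sys
from h import *
# usage: go.py x y z yaw -> shift in tool axes and turn from measured pose
x,y,z,w=map(float,sys.argv[1:5]); o=ctrl.get_obs(); M=R.from_rotvec(o["orientation"])
T=R.from_matrix(np.array([[np.sin(w),np.cos(w),0],[-np.cos(w),np.sin(w),0],[0,0,-1]]).T.reshape(3,3).T)
d=M.inv().apply(np.array([x,y,z])-o["ee_pos"])
r=(M.inv()*T).as_rotvec()
print("xyz",d.round(1),"rot",r.round(3),"dist",np.linalg.norm(d).round(),"ee",o["ee_pos"].round(1),"w",round(o["width"],1),"t",round(o["t"],2))
E
python3 go.py 452 330.5 130 0.234; python3 -c "
import numpy as np;from go import T" 452 330.5 130 .234
```

```text
Traceback (most recent call last):
  File "go.py", line 5, in <module>
    T=R.from_matrix(np.array([[np.sin(w),np.cos(w),0],[-np.cos(w),np.sin(w),0],[0,0,-1]]).T.reshape(3,3).T)
  File "scipy/spatial/transform/_rotation.pyx", line 1143, in scipy.spatial.transform._rotation.Rotation.from_matrix
ValueError: Non-positive determinant (left-handed or null coordinate frame) in rotation matrix 0: [[ 0.23187035  0.9727467   0.        ]
 [-0.9727467   0.23187035  0.        ]
 [ 0.          0.         -1.        ]].
Traceback (most recent call last):
  File "go.py", line 5, in <module>
    T=R.from_matrix(np.array([[np.sin(w),np.cos(w),0],[-np.cos(w),np.sin(w),0],[0,0,-1]]).T.reshape(3,3).T)
  File "scipy/spatial/transform/_rotation.pyx", line 1143, in scipy.spatial.transform._rotation.Rotation.from_matrix
ValueError: Non-positive determinant (left-handed or null coordinate frame) in rotation matrix 0: [[ 0.23187035  0.9727467   0.        ]
 [-0.9727467   0.23187035  0.        ]
 [ 0.          0.         -1.        ]].
```

```bash
sed -i 's/^T=.*/T=R.from_matrix([[-np.sin(w),np.cos(w),0],[np.cos(w),np.sin(w),0],[0,0,-1]])/' go.py; python3 go.py 452 330.5 130 0.234
```

```text
xyz [-300.1 -151.7   92.2] rot [-0.001  0.001  0.963] dist 349.0 ee [228.  581.4 222. ] w 88.2 t 0.1
```

```bash
python3 -m inch '[{"xyz":[-30,-15,9],"rot":[0,0,0.1]},{"xyz":[-60,-30,18],"rot":[0,0,0.2]},{"xyz":[-90,-45,27],"rot":[0,0,0.3]},{"xyz":[-120,-60,36],"rot":[0,0,0.4]},{"xyz":[-150,-75,45],"rot":[0,0,0.5]},{"xyz":[-180,-91,55],"rot":[0,0,0.6]},{"xyz":[-210,-106,64],"rot":[0,0,0.7]},{"xyz":[-240,-121,73],"rot":[0,0,0.8]},{"xyz":[-270,-137,82],"rot":[0,0,0.9]},{"xyz":[-300,-152,92],"rot":[0,0,0.963]},{"xyz":[-300,-152,92],"rot":[0,0,0.963]},{"xyz":[-300,-152,92],"rot":[0,0,0.963]}]' 81; python3 go.py 452 330.5 28 0.234
```

```text
t: 1.1
ee_pos: [452.4, 329.2, 129.9]
orientation: [-1.95, -2.462, 0.003]
ft_force: [-0.5, 0.5, 0.1]
width: 59.9
grasp_force: 0.0
xyz [1.400e+00 1.000e-01 1.019e+02] rot [-0.002  0.001 -0.003] dist 102.0 ee [452.4 329.2 129.9] w 59.9 t 1.1
```

```bash
cat > look.py <<'E'
import sys
from h import *
# look.py out x y : crops of both views round world point
x,y=map(float,sys.argv[2:4]); C=[]
for n in("top","side"):
    im=ctrl.get_image(n)[:,:,::-1]; cv2.imwrite(f"pics/{sys.argv[1]}_{n}_raw.png",im)
    u,v=proj(n,[x,y,50])[0].astype(int); u=min(max(u,65),574); v=min(max(v,65),334); C.append(cv2.resize(im[v-65:v+65,u-65:u+65],(390,390),interpolation=cv2.INTER_CUBIC))
cv2.imwrite(f"pics/{sys.argv[1]}.png",np.hstack(C))
E
python3 look.py a 452 330
```

```text
(no output)
```

View pics/a.png

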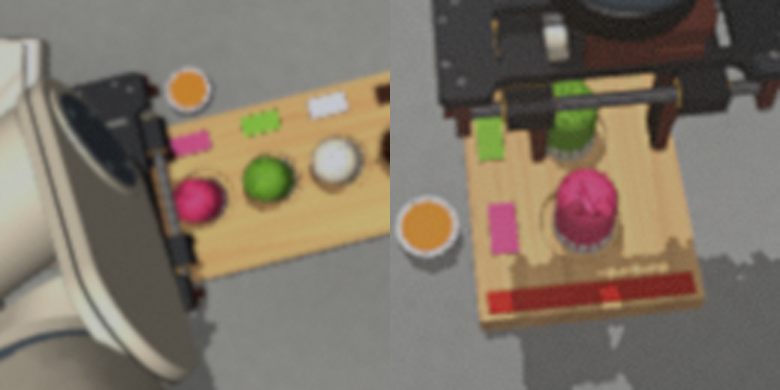

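Run:
```python
from h import *
u=proj("side",[452,330,50])[0].astype(int)
for p in([452.4,329.2,132],[452,330.5,55],[452.4+29,329.2+7,132],[452.4-29,329.2-7,132]): print((proj("side",p)[0]-u+65)*3+[390,0])
```

```text
[595.15649557 136.37242627]
[587.03261828 194.66319392]
[543.44630459 141.13670727]
[646.45861375 131.54152762]
```

```bash
python3 -m inch '[{"xyz":[1,0,25],"rot":[0,0,0]},{"xyz":[1,0,50],"rot":[0,0,0]},{"xyz":[1,0,70],"rot":[0,0,0]},{"xyz":[1,0,85],"rot":[0,0,0]},{"xyz":[1,0,95],"rot":[0,0,0]},{"xyz":[1,0,102],"rot":[0,0,0]},{"xyz":[1,0,102],"rot":[0,0,0]},{"xyz":[1,0,102],"rot":[0,0,0]}]'; python3 -m inch '[{"xyz":[0,0,0],"rot":[0,0,0]},{"xyz":[0,0,0],"rot":[0,0,0]},{"xyz":[0,0,0],"rot":[0,0,0]},{"xyz":[0,0,0],"rot":[0,0,0]},{"xyz":[0,0,0],"rot":[0,0,0]},{"xyz":[0,0,0],"rot":[0,0,0]},{"xyz":[0,0,0],"rot":[0,0,0]},{"xyz":[0,0,0],"rot":[0,0,0]}]' 255
```

```text
t: 1.87
ee_pos: [451.7, 332.4, 29.0]
orientation: [1.946, 2.466, 0.001]
ft_force: [0.3, -0.6, -0.3]
width: 60.1
grasp_force: 0.0
t: 2.53
ee_pos: [452.2, 332.0, 29.4]
orientation: [1.947, 2.465, 0.002]
ft_force: [-0.4, -0.3, 5.8]
width: 39.6
grasp_force: 30.0
```

```bash
python3 -m inch '[{"xyz":[0,0,-15],"rot":[0,0,0]},{"xyz":[0,0,-40],"rot":[0,0,0]},{"xyz":[0,0,-65],"rot":[0,0,0]},{"xyz":[0,0,-85],"rot":[0,0,0]},{"xyz":[0,0,-95],"rot":[0,0,0]},{"xyz":[0,0,-95],"rot":[0,0,0]},{"xyz":[0,0,-95],"rot":[0,0,0]}]'; python3 go.py 562.9 -333 124 .373; python3 look.py b 452 330
```

```text
t: 3.12
ee_pos: [451.7, 331.7, 123.6]
orientation: [1.947, 2.465, 0.001]
ft_force: [-0.3, 0.7, 0.3]
width: 39.2
grasp_force: 30.0
xyz [-6.724e+02 -4.590e+01 -6.000e-01] rot [ 0.    -0.    -0.139] dist 674.0 ee [451.7 331.7 123.6] w 39.2 t 3.12
```

View pics/b.png

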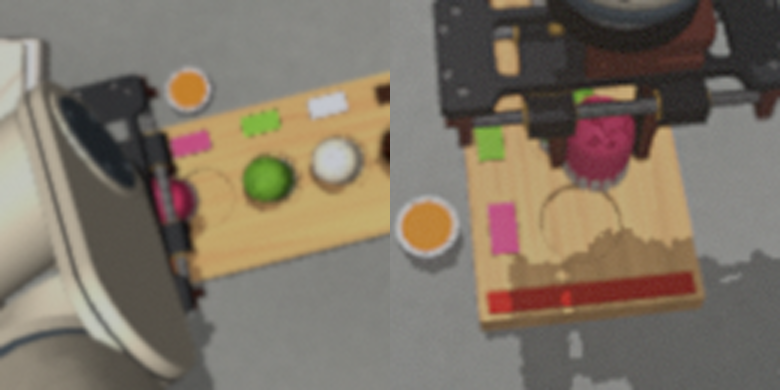

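```bash
python3 -m inch '[{"xyz":[-10,-1,0],"rot":[0,0,0]},{"xyz":[-30,-2,0],"rot":[0,0,-0.02]},{"xyz":[-60,-4,0],"rot":[0,0,-0.04]},{"xyz":[-95,-6,0],"rot":[0,0,-0.06]},{"xyz":[-130,-9,0],"rot":[0,0,-0.08]},{"xyz":[-165,-11,0],"rot":[0,0,-0.1]},{"xyz":[-200,-14,0],"rot":[0,0,-0.12]},{"xyz":[-235,-16,0],"rot":[0,0,-0.139]},{"xyz":[-270,-18,0],"rot":[0,0,-0.139]},{"xyz":[-305,-21,0],"rot":[0,0,-0.139]},{"xyz":[-340,-23,0],"rot":[0,0,-0.139]},{"xyz":[-370,-25,0],"rot":[0,0,-0.139]}]'; python3 go.py 562.9 -333 124 .373
python3 - <<'E'
from h import *
u=proj("side",[452,330,50])[0].astype(int); t=proj("top",[452,330,50])[0].astype(int)
print(unproj("side",(np.array([581-390,224])+.5)/3-65+u,20),unproj("top",(np.array([203,199])+.5)/3-65+[max(t[0],65),t[1]],20))
I={n:cv2.imread(f"pics/{n}0.png") for n in("top","side")}
from t import find
E
```

```text
t: 4.22
ee_pos: [512.3, -36.6, 122.7]
orientation: [-1.771, -2.593, 0.002]
ft_force: [-0.5, -0.3, 0.6]
width: 39.6
grasp_force: 30.0
xyz [-294.5  -60.7   -1.4] rot [-0.002 -0.001 -0.001] dist 301.0 ee [512.3 -36.6 122.7] w 39.6 t 4.22
[452.84857262 335.50618202] [449.6918198  331.91385908]
```

```bash
python3 -m inch '[{"xyz":[-25,-5,0],"rot":[0,0,0]},{"xyz":[-60,-12,0],"rot":[0,0,0]},{"xyz":[-95,-20,0],"rot":[0,0,0]},{"xyz":[-130,-27,0],"rot":[0,0,0]},{"xyz":[-165,-34,0],"rot":[0,0,0]},{"xyz":[-200,-41,0],"rot":[0,0,0]},{"xyz":[-235,-48,0],"rot":[0,0,0]},{"xyz":[-262,-54,0],"rot":[0,0,0]},{"xyz":[-282,-58,0],"rot":[0,0,0]},{"xyz":[-294,-61,0],"rot":[0,0,0]},{"xyz":[-294,-61,0],"rot":[0,0,0]},{"xyz":[-294,-61,0],"rot":[0,0,0]}]'; python3 go.py 562.9 -333 30 .373;python3 look.py c 562 -333
```

```text
t: 5.22
ee_pos: [562.5, -329.7, 122.6]
orientation: [-1.771, -2.592, -0.0]
ft_force: [-0.3, 0.5, -1.6]
width: 39.6
grasp_force: 30.0
xyz [-3.4 -0.7 92.6] rot [-0.001 -0.002 -0.001] dist 93.0 ee [ 562.5 -329.7  122.6] w 39.6 t 5.22
```

View pics/c.png

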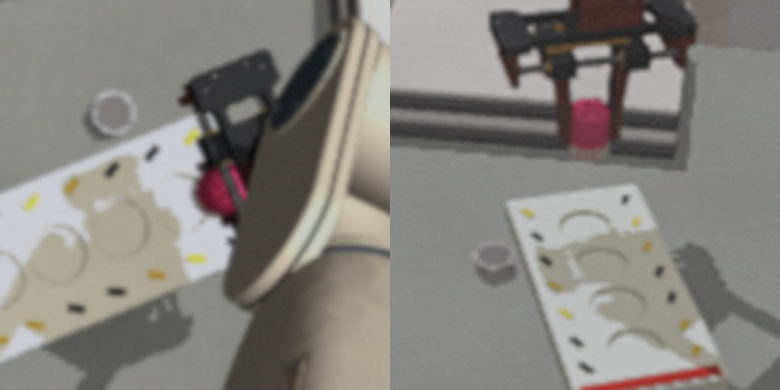

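```bash
python3 - <<'E'
from h import *
print(unproj("top",[439,190],20),[unproj("side",[390-390+585/1-0,0] and (np.array([x-390,y])+.5)/3-65+proj("side",[562,-333,50])[0].astype(int),20).round(1) for x,y in((585,224),(602,262),(618,302),(636,342))])
E
python3 -m inch '[{"xyz":[-3,-1,20],"rot":[0,0,0]},{"xyz":[-3,-1,45],"rot":[0,0,0]},{"xyz":[-3,-1,65],"rot":[0,0,0]},{"xyz":[-3,-1,75],"rot":[0,0,0]},{"xyz":[-3,-1,80],"rot":[0,0,0]},{"xyz":[-3,-1,80],"rot":[0,0,0]},{"xyz":[-3,-1,80],"rot":[0,0,0]}]'; python3 go.py 562.9 -333 30 .373
```

```text
[ 558.37305707 -339.0482443 ] [array([ 561.8, -326.2]), array([ 538.1, -268.2]), array([ 516.7, -211.1]), array([ 494.9, -158.1])]
t: 5.9
ee_pos: [564.3, -332.9, 44.4]
orientation: [1.77, 2.595, 0.0]
ft_force: [-0.6, -0.4, -0.9]
width: 39.9
grasp_force: 30.0
xyz [ 0.4 -1.3 14.4] rot [0.    0.001 0.001] dist 14.0 ee [ 564.3 -332.9   44.4] w 39.9 t 5.9
```

```bash
python3 -m inch '[{"xyz":[0,-1,5],"rot":[0,0,0]},{"xyz":[0,-1,9],"rot":[0,0,0]},{"xyz":[0,-1,12],"rot":[0,0,0]},{"xyz":[0,-1,14],"rot":[0,0,0]},{"xyz":[0,-1,14],"rot":[0,0,0]},{"xyz":[0,-1,14],"rot":[0,0,0]}]'; python3 go.py 562.9 -333 30 .373; python3 look.py d 562 -333
```

```text
t: 6.4
ee_pos: [562.8, -333.6, 29.7]
orientation: [-1.771, -2.595, 0.0]
ft_force: [-0.4, -0.2, -0.4]
width: 39.4
grasp_force: 30.0
xyz [ 0.5  0.3 -0.3] rot [-0. -0. -0.] dist 1.0 ee [ 562.8 -333.6   29.7] w 39.4 t 6.4
```

View pics/d.png

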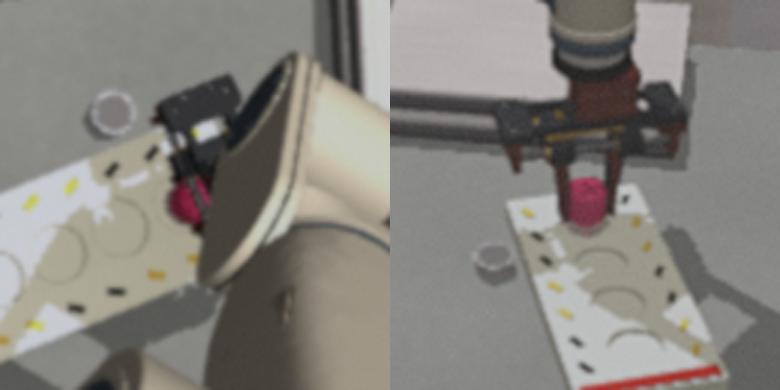

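```bash
python3 -m inch '[{"xyz":[0,0,0.5],"rot":[0,0,0]},{"xyz":[0,0,0.5],"rot":[0,0,0]},{"xyz":[0,0,0.5],"rot":[0,0,0]},{"xyz":[0,0,0.5],"rot":[0,0,0]},{"xyz":[0,0,0.5],"rot":[0,0,0]},{"xyz":[0,0,-20],"rot":[0,0,0]},{"xyz":[0,0,-50],"rot":[0,0,0]},{"xyz":[0,0,-85],"rot":[0,0,0]},{"xyz":[0,0,-95],"rot":[0,0,0]},{"xyz":[0,0,-95],"rot":[0,0,0]}]' 81; python3 go.py 468.7 268.6 124 .234
```

```text
t: 7.33
ee_pos: [564.8, -334.7, 128.4]
orientation: [1.767, 2.589, 0.0]
ft_force: [0.8, 0.7, -0.0]
width: 59.9
grasp_force: 0.0
xyz [596.9 130.3   1.7] rot [0.004 0.005 0.139] dist 611.0 ee [ 564.8 -334.7  128.4] w 59.9 t 7.33
```

```bash
python3 -m inch '[{"xyz":[25,5,0],"rot":[0,0,0.01]},{"xyz":[60,13,0],"rot":[0,0,0.02]},{"xyz":[98,21,0],"rot":[0,0,0.04]},{"xyz":[136,30,0],"rot":[0,0,0.06]},{"xyz":[174,38,0],"rot":[0,0,0.08]},{"xyz":[212,46,0],"rot":[0,0,0.1]},{"xyz":[250,55,0],"rot":[0,0,0.12]},{"xyz":[288,63,0],"rot":[0,0,0.139]},{"xyz":[326,71,0],"rot":[0,0,0.139]},{"xyz":[364,79,0],"rot":[0,0,0.139]},{"xyz":[402,88,0],"rot":[0,0,0.139]},{"xyz":[440,96,0],"rot":[0,0,0.139]}]'; python3 go.py 468.7 270 124 .234; python3 look.py e 562 -333
```

```text
t: 8.33
ee_pos: [490.3, 112.8, 123.3]
orientation: [-1.946, -2.464, 0.003]
ft_force: [0.5, -1.0, 0.4]
width: 59.9
grasp_force: 0.0
xyz [157.9  15.5  -0.7] rot [-0.002 -0.    -0.   ] dist 159.0 ee [490.3 112.8 123.3] w 59.9 t 8.33
```

View pics/e.png

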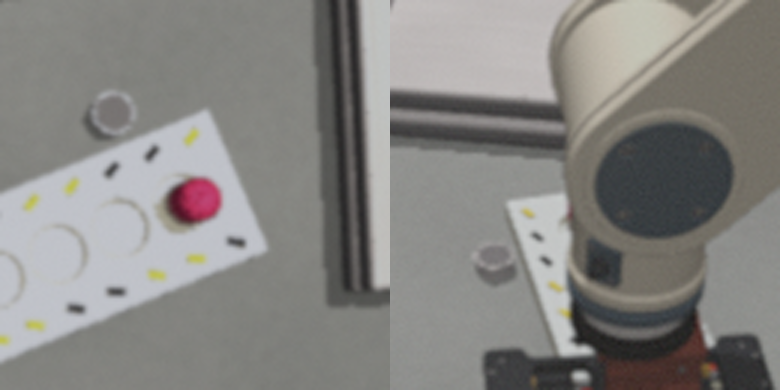

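```bash
python3 -m inch '[{"xyz":[35,3,0],"rot":[0,0,0]},{"xyz":[70,7,0],"rot":[0,0,0]},{"xyz":[105,10,0],"rot":[0,0,0]},{"xyz":[135,13,0],"rot":[0,0,0]},{"xyz":[152,15,0],"rot":[0,0,0]},{"xyz":[158,15.5,0],"rot":[0,0,0]},{"xyz":[158,15.5,0],"rot":[0,0,0]},{"xyz":[158,15.5,0],"rot":[0,0,0]}]'; python3 go.py 468.7 270 28.5 .234
```

```text
t: 9.1
ee_pos: [469.9, 267.4, 123.8]
orientation: [-1.947, -2.465, 0.003]
ft_force: [0.2, 0.3, -0.4]
width: 59.7
grasp_force: 0.0
xyz [ 2.9 -0.3 95.3] rot [-0.002  0.001  0.   ] dist 95.0 ee [469.9 267.4 123.8] w 59.7 t 9.1
```

```bash
python3 -m inch '[{"xyz":[2,0,25],"rot":[0,0,0]},{"xyz":[2,0,50],"rot":[0,0,0]},{"xyz":[2,0,70],"rot":[0,0,0]},{"xyz":[2,0,83],"rot":[0,0,0]},{"xyz":[2,0,91],"rot":[0,0,0]},{"xyz":[2,0,95],"rot":[0,0,0]},{"xyz":[2,0,95],"rot":[0,0,0]},{"xyz":[2,0,95],"rot":[0,0,0]}]'; python3 go.py 468.7 270 28.5 .234; python3 -m inch '[{"xyz":[0,0,0],"rot":[0,0,0]},{"xyz":[0,0,0],"rot":[0,0,0]},{"xyz":[0,0,0],"rot":[0,0,0]},{"xyz":[0,0,0],"rot":[0,0,0]},{"xyz":[0,0,0],"rot":[0,0,0]},{"xyz":[0,0,0],"rot":[0,0,0]},{"xyz":[0,0,0],"rot":[0,0,0]},{"xyz":[0,0,0],"rot":[0,0,0]}]' 255
```

```text
t: 9.77
ee_pos: [470.3, 270.0, 30.1]
orientation: [1.948, 2.465, 0.001]
ft_force: [0.5, 0.3, -0.2]
width: 60.4
grasp_force: 0.0
xyz [ 0.3 -1.5  1.6] rot [ 0.    -0.    -0.001] dist 2.0 ee [470.3 270.   30.1] w 60.4 t 9.77
t: 10.43
ee_pos: [470.2, 270.7, 30.3]
orientation: [1.946, 2.465, 0.001]
ft_force: [-0.8, -0.9, 6.1]
width: 39.8
grasp_force: 30.0
```

```bash
python3 -m inch '[{"xyz":[0,0,-15],"rot":[0,0,0]},{"xyz":[0,0,-40],"rot":[0,0,0]},{"xyz":[0,0,-65],"rot":[0,0,0]},{"xyz":[0,0,-85],"rot":[0,0,0]},{"xyz":[0,0,-95],"rot":[0,0,0]},{"xyz":[0,0,-95],"rot":[0,0,0]},{"xyz":[0,0,-95],"rot":[0,0,0]}]'; python3 go.py 540.4 -275.3 124 .373
```

```text
t: 11.02
ee_pos: [469.7, 270.5, 124.5]
orientation: [1.947, 2.466, 0.001]
ft_force: [-0.1, -0.9, -1.0]
width: 39.4
grasp_force: 30.0
xyz [-5.473e+02 -5.790e+01  5.000e-01] rot [ 0.    -0.    -0.139] dist 550.0 ee [469.7 270.5 124.5] w 39.4 t 11.02
```

```bash
python3 -m inch '[{"xyz":[-10,-1,0],"rot":[0,0,0]},{"xyz":[-30,-3,0],"rot":[0,0,-0.02]},{"xyz":[-60,-6,0],"rot":[0,0,-0.04]},{"xyz":[-95,-10,0],"rot":[0,0,-0.06]},{"xyz":[-130,-14,0],"rot":[0,0,-0.08]},{"xyz":[-165,-17,0],"rot":[0,0,-0.1]},{"xyz":[-200,-21,0],"rot":[0,0,-0.12]},{"xyz":[-235,-25,0],"rot":[0,0,-0.139]},{"xyz":[-270,-29,0],"rot":[0,0,-0.139]},{"xyz":[-305,-32,0],"rot":[0,0,-0.139]},{"xyz":[-335,-35,0],"rot":[0,0,-0.139]},{"xyz":[-360,-38,0],"rot":[0,0,-0.139]}]'; python3 go.py 540.4 -275.3 124 .373
```

```text
t: 12.02
ee_pos: [515.1, -91.2, 123.1]
orientation: [-1.771, -2.592, 0.002]
ft_force: [-0.1, -0.0, -0.4]
width: 39.7
grasp_force: 30.0
xyz [-180.7  -43.3   -1. ] rot [-0.002 -0.001 -0.001] dist 186.0 ee [515.1 -91.2 123.1] w 39.7 t 12.02
```

```bash
python3 -m inch '[{"xyz":[-25,-6,0],"rot":[0,0,0]},{"xyz":[-60,-14,0],"rot":[0,0,0]},{"xyz":[-95,-23,0],"rot":[0,0,0]},{"xyz":[-130,-31,0],"rot":[0,0,0]},{"xyz":[-155,-37,0],"rot":[0,0,0]},{"xyz":[-173,-41,0],"rot":[0,0,0]},{"xyz":[-181,-43,0],"rot":[0,0,0]},{"xyz":[-181,-43,0],"rot":[0,0,0]},{"xyz":[-181,-43,0],"rot":[0,0,0]}]'; python3 go.py 540.4 -275.3 45 .373
```

```text
t: 12.77
ee_pos: [541.1, -272.2, 123.4]
orientation: [-1.771, -2.592, 0.0]
ft_force: [0.2, 0.6, -0.3]
width: 39.5
grasp_force: 30.0
xyz [-2.8 -1.6 78.4] rot [-0.002 -0.002 -0.001] dist 78.0 ee [ 541.1 -272.2  123.4] w 39.5 t 12.77
```

```bash
python3 -m inch '[{"xyz":[-2,-1,20],"rot":[0,0,0]},{"xyz":[-2,-1,45],"rot":[0,0,0]},{"xyz":[-2,-1,65],"rot":[0,0,0]},{"xyz":[-2,-1,75],"rot":[0,0,0]},{"xyz":[-2,-1,79],"rot":[0,0,0]},{"xyz":[-2,-1,79],"rot":[0,0,0]},{"xyz":[-2,-1,79],"rot":[0,0,0]}]'; python3 go.py 540.4 -275.3 30.5 .373
```

```text
t: 13.35
ee_pos: [542.5, -274.6, 46.3]
orientation: [1.77, 2.595, 0.0]
ft_force: [0.6, 0.1, -0.5]
width: 39.0
grasp_force: 30.0
xyz [ 0.2 -2.2 15.8] rot [0.    0.    0.001] dist 16.0 ee [ 542.5 -274.6   46.3] w 39.0 t 13.35
```

```bash
python3 -m inch '[{"xyz":[0,-1,5],"rot":[0,0,0]},{"xyz":[0,-1,10],"rot":[0,0,0]},{"xyz":[0,-1,13],"rot":[0,0,0]},{"xyz":[0,-1,15.5],"rot":[0,0,0]},{"xyz":[0,-1,15.5],"rot":[0,0,0]},{"xyz":[0,-1,15.5],"rot":[0,0,0]}]'; python3 go.py 540.4 -275.3 30.5 .373
```

```text
t: 13.85
ee_pos: [541.1, -275.5, 30.3]
orientation: [1.771, 2.595, -0.0]
ft_force: [-0.6, -0.6, 0.8]
width: 39.4
grasp_force: 30.0
xyz [ 0.4 -0.5 -0.2] rot [-0.  0. -0.] dist 1.0 ee [ 541.1 -275.5   30.3] w 39.4 t 13.85
```

```bash
python3 -m inch '[{"xyz":[0,0,0.5],"rot":[0,0,0]},{"xyz":[0,0,0.5],"rot":[0,0,0]},{"xyz":[0,0,0.5],"rot":[0,0,0]},{"xyz":[0,0,0.5],"rot":[0,0,0]},{"xyz":[0,0,0.5],"rot":[0,0,0]},{"xyz":[0,0,-20],"rot":[0,0,0]},{"xyz":[0,0,-50],"rot":[0,0,0]},{"xyz":[0,0,-85],"rot":[0,0,0]},{"xyz":[0,0,-95],"rot":[0,0,0]},{"xyz":[0,0,-95],"rot":[0,0,0]}]' 81; python3 go.py 483 210 124 .234
```

```text
t: 14.68
ee_pos: [543.1, -276.4, 128.5]
orientation: [1.767, 2.59, 0.001]
ft_force: [0.8, -0.2, -0.1]
width: 59.6
grasp_force: 0.0
xyz [474.9 121.2   2.7] rot [0.004 0.004 0.139] dist 490.0 ee [ 543.1 -276.4  128.5] w 59.6 t 14.68
```

```bash
python3 -m inch '[{"xyz":[25,6,0],"rot":[0,0,0.01]},{"xyz":[60,15,0],"rot":[0,0,0.02]},{"xyz":[97,25,0],"rot":[0,0,0.04]},{"xyz":[134,34,0],"rot":[0,0,0.06]},{"xyz":[171,44,0],"rot":[0,0,0.08]},{"xyz":[208,53,0],"rot":[0,0,0.1]},{"xyz":[245,63,0],"rot":[0,0,0.12]},{"xyz":[282,72,0],"rot":[0,0,0.139]},{"xyz":[319,81,0],"rot":[0,0,0.139]},{"xyz":[356,91,0],"rot":[0,0,0.139]},{"xyz":[390,100,0],"rot":[0,0,0.139]},{"xyz":[420,107,0],"rot":[0,0,0.139]}]'; python3 go.py 483 210 124 .234
```

```text
t: 15.68
ee_pos: [486.2, 156.7, 123.7]
orientation: [-1.945, -2.465, 0.003]
ft_force: [0.0, -0.6, 0.2]
width: 60.1
grasp_force: 0.0
xyz [52.6  9.2 -0.3] rot [-0.002 -0.     0.001] dist 53.0 ee [486.2 156.7 123.7] w 60.1 t 15.68
```

```bash
python3 -m inch '[{"xyz":[25,5,0],"rot":[0,0,0]},{"xyz":[43,7,0],"rot":[0,0,0]},{"xyz":[53,9,0],"rot":[0,0,0]},{"xyz":[53,9,0],"rot":[0,0,0]},{"xyz":[53,9,0],"rot":[0,0,0]}]'; python3 go.py 483 210 28.5 .234; python3 look.py f 540 -275
python3 - <<'E'
from t import *
I={n:cv2.imread(f"pics/f_{n}_raw.png") for n in("top",)}
for nm,g in dict(berry=(563,-333),pist=(540.4,-275.3)).items(): print(nm,*find(I,nm,g))
E
```

```text
t: 16.1
ee_pos: [483.6, 208.0, 124.3]
orientation: [-1.945, -2.466, 0.002]
ft_force: [-0.1, -0.4, 0.9]
width: 59.8
grasp_force: 0.0
xyz [ 2.1  0.  95.8] rot [-0.002  0.     0.001] dist 96.0 ee [483.6 208.  124.3] w 59.8 t 16.1
berry (('top',), [560.9, -331.4], np.float64(-0.73)) (('top',), [560.9, -331.4], np.float64(-0.73))
pist (('top',), [540.2, -273.1], np.float64(-0.73)) (('top',), [540.2, -273.1], np.float64(-0.73))
```

View pics/f.png

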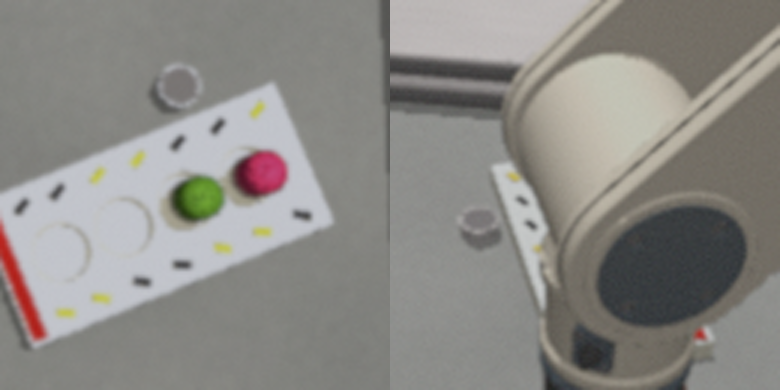

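Both placed treats (green at crop 198,197; pink at 262,173) stand upright in the two far nests, within 2 mm of plan. Next the coconut.

```bash
python3 -m inch '[{"xyz":[1,0,25],"rot":[0,0,0]},{"xyz":[1,0,50],"rot":[0,0,0]},{"xyz":[1,0,70],"rot":[0,0,0]},{"xyz":[1,0,84],"rot":[0,0,0]},{"xyz":[1,0,92],"rot":[0,0,0]},{"xyz":[1,0,96],"rot":[0,0,0]},{"xyz":[1,0,96],"rot":[0,0,0]},{"xyz":[1,0,96],"rot":[0,0,0]}]'; python3 go.py 483 210 28.5 .234; python3 -m inch '[{"xyz":[0,0,0],"rot":[0,0,0]},{"xyz":[0,0,0],"rot":[0,0,0]},{"xyz":[0,0,0],"rot":[0,0,0]},{"xyz":[0,0,0],"rot":[0,0,0]},{"xyz":[0,0,0],"rot":[0,0,0]},{"xyz":[0,0,0],"rot":[0,0,0]},{"xyz":[0,0,0],"rot":[0,0,0]},{"xyz":[0,0,0],"rot":[0,0,0]}]' 255
```

```text
t: 16.87
ee_pos: [484.4, 209.1, 29.6]
orientation: [1.947, 2.465, 0.001]
ft_force: [0.9, 0.4, 0.1]
width: 59.9
grasp_force: 0.0
xyz [ 1.2 -1.1  1.1] rot [ 0.001 -0.    -0.001] dist 2.0 ee [484.4 209.1  29.6] w 59.9 t 16.87
t: 17.53
ee_pos: [484.4, 209.6, 29.8]
orientation: [1.946, 2.465, 0.001]
ft_force: [-1.0, -0.7, 6.3]
width: 39.4
grasp_force: 30.0
```

```bash
python3 -m inch '[{"xyz":[0,0,-15],"rot":[0,0,0]},{"xyz":[0,0,-40],"rot":[0,0,0]},{"xyz":[0,0,-65],"rot":[0,0,0]},{"xyz":[0,0,-85],"rot":[0,0,0]},{"xyz":[0,0,-95],"rot":[0,0,0]},{"xyz":[0,0,-95],"rot":[0,0,0]},{"xyz":[0,0,-95],"rot":[0,0,0]}]'; python3 go.py 517.9 -217.5 124 .373
```

```text
t: 18.12
ee_pos: [483.9, 209.4, 124.1]
orientation: [1.947, 2.465, 0.001]
ft_force: [0.1, 0.4, -0.4]
width: 39.4
grasp_force: 30.0
xyz [-423.1  -65.9   -0. ] rot [ 0.001 -0.    -0.139] dist 428.0 ee [483.9 209.4 124.1] w 39.4 t 18.12
```

```bash
python3 -m inch '[{"xyz":[-10,-2,0],"rot":[0,0,0]},{"xyz":[-30,-5,0],"rot":[0,0,-0.02]},{"xyz":[-60,-9,0],"rot":[0,0,-0.04]},{"xyz":[-95,-15,0],"rot":[0,0,-0.06]},{"xyz":[-130,-20,0],"rot":[0,0,-0.08]},{"xyz":[-165,-26,0],"rot":[0,0,-0.1]},{"xyz":[-200,-31,0],"rot":[0,0,-0.12]},{"xyz":[-235,-37,0],"rot":[0,0,-0.139]},{"xyz":[-270,-42,0],"rot":[0,0,-0.139]},{"xyz":[-305,-47,0],"rot":[0,0,-0.139]},{"xyz":[-335,-52,0],"rot":[0,0,-0.139]},{"xyz":[-360,-56,0],"rot":[0,0,-0.139]}]'; python3 go.py 517.9 -217.5 124 .373
```

```text
t: 19.12
ee_pos: [511.5, -156.4, 122.5]
orientation: [-1.771, -2.592, 0.002]
ft_force: [0.7, 0.1, -0.4]
width: 39.4
grasp_force: 30.0
xyz [-59.3 -16.2  -1.5] rot [-0.002 -0.002 -0.001] dist 62.0 ee [ 511.5 -156.4  122.5] w 39.4 t 19.12
```

```bash
python3 -m inch '[{"xyz":[-20,-5,0],"rot":[0,0,0]},{"xyz":[-40,-11,0],"rot":[0,0,0]},{"xyz":[-54,-15,0],"rot":[0,0,0]},{"xyz":[-61,-17,0],"rot":[0,0,0]},{"xyz":[-61,-17,0],"rot":[0,0,0]},{"xyz":[-61,-17,0],"rot":[0,0,0]},{"xyz":[-61,-17,0],"rot":[0,0,0]}]'; python3 go.py 517.9 -217.5 45 .373
```

```text
t: 19.7
ee_pos: [518.9, -215.8, 123.8]
orientation: [-1.77, -2.594, 0.0]
ft_force: [0.4, 0.2, 0.4]
width: 39.6
grasp_force: 30.0
xyz [-1.3 -1.5 78.8] rot [-0.001 -0.001  0.001] dist 79.0 ee [ 518.9 -215.8  123.8] w 39.6 t 19.7
```

```bash
python3 -m inch '[{"xyz":[-1,-1,20],"rot":[0,0,0]},{"xyz":[-1,-1,45],"rot":[0,0,0]},{"xyz":[-1,-1,65],"rot":[0,0,0]},{"xyz":[-1,-1,75],"rot":[0,0,0]},{"xyz":[-1,-1,79],"rot":[0,0,0]},{"xyz":[-1,-1,79],"rot":[0,0,0]},{"xyz":[-1,-1,79],"rot":[0,0,0]}]'; python3 go.py 517.9 -217.5 30 .373
```

```text
t: 20.28
ee_pos: [519.3, -217.9, 45.8]
orientation: [1.77, 2.595, 0.0]
ft_force: [0.4, -0.1, -0.5]
width: 39.7
grasp_force: 30.0
xyz [ 0.9 -1.2 15.8] rot [0.001 0.001 0.001] dist 16.0 ee [ 519.3 -217.9   45.8] w 39.7 t 20.28
```

```bash
python3 -m inch '[{"xyz":[0,-1,5],"rot":[0,0,0]},{"xyz":[0,-1,10],"rot":[0,0,0]},{"xyz":[0,-1,13],"rot":[0,0,0]},{"xyz":[0,-1,15.5],"rot":[0,0,0]},{"xyz":[0,-1,15.5],"rot":[0,0,0]},{"xyz":[0,-1,15.5],"rot":[0,0,0]}]'; python3 -m inch '[{"xyz":[0,0,0.5],"rot":[0,0,0]},{"xyz":[0,0,0.5],"rot":[0,0,0]},{"xyz":[0,0,0.5],"rot":[0,0,0]},{"xyz":[0,0,0.5],"rot":[0,0,0]},{"xyz":[0,0,0.5],"rot":[0,0,0]},{"xyz":[0,0,-20],"rot":[0,0,0]},{"xyz":[0,0,-50],"rot":[0,0,0]},{"xyz":[0,0,-85],"rot":[0,0,0]},{"xyz":[0,0,-95],"rot":[0,0,0]},{"xyz":[0,0,-95],"rot":[0,0,0]}]' 81; python3 go.py 496 150.5 124 .234
```

```text
t: 20.78
ee_pos: [517.8, -218.6, 29.8]
orientation: [-1.771, -2.595, 0.0]
ft_force: [-1.2, -0.8, 2.1]
width: 39.5
grasp_force: 30.0
t: 21.62
ee_pos: [519.8, -219.3, 127.7]
orientation: [1.768, 2.59, 0.002]
ft_force: [0.4, -0.0, -0.8]
width: 60.1
grasp_force: 0.0
xyz [353.1 112.6   2.7] rot [0.005 0.004 0.139] dist 371.0 ee [ 519.8 -219.3  127.7] w 60.1 t 21.62
```

```bash
python3 -m inch '[{"xyz":[25,8,0],"rot":[0,0,0.01]},{"xyz":[60,19,0],"rot":[0,0,0.02]},{"xyz":[97,31,0],"rot":[0,0,0.04]},{"xyz":[134,43,0],"rot":[0,0,0.06]},{"xyz":[171,55,0],"rot":[0,0,0.08]},{"xyz":[208,66,0],"rot":[0,0,0.1]},{"xyz":[245,78,0],"rot":[0,0,0.12]},{"xyz":[282,90,0],"rot":[0,0,0.139]},{"xyz":[315,100,0],"rot":[0,0,0.139]},{"xyz":[340,108,0],"rot":[0,0,0.139]},{"xyz":[353,112,0],"rot":[0,0,0.139]},{"xyz":[353,112,0],"rot":[0,0,0.139]}]'; python3 go.py 496 150.5 28.5 .234;  python3 look.py g 517 -217
python3 - <<'E'
from t import *
I={n:cv2.imread(f"pics/g_{n}_raw.png") for n in("top",)}
for nm,g in dict(berry=(563,-333),pist=(540.4,-275.3)).items(): print(nm,*find(I,nm,g))
E
```

```text
t: 22.62
ee_pos: [492.4, 153.4, 123.2]
orientation: [-1.942, -2.468, 0.002]
ft_force: [-0.2, -0.5, -0.3]
width: 59.8
grasp_force: 0.0
xyz [-3.7  3.  94.7] rot [-0.002 -0.     0.003] dist 95.0 ee [492.4 153.4 123.2] w 59.8 t 22.62
berry (('top',), [560.9, -331.4], np.float64(-0.73)) (('top',), [560.9, -331.4], np.float64(-0.73))
pist (('top',), [540.2, -273.1], np.float64(-0.72)) (('top',), [540.2, -273.1], np.float64(-0.72))
```

View pics/g.png

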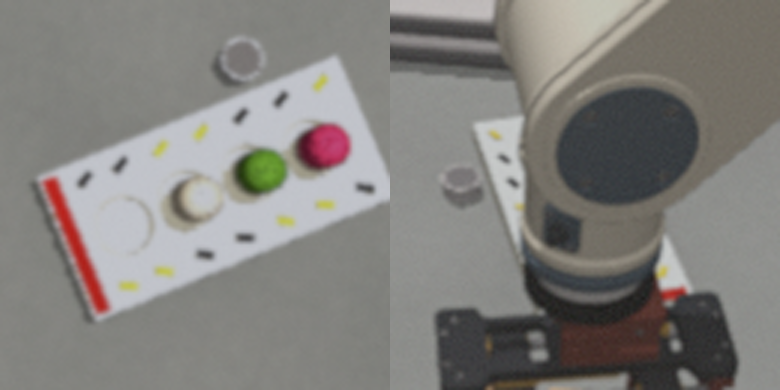

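```bash
python3 -m inch '[{"xyz":[0,0,0],"rot":[0,0,0]},{"xyz":[0,0,0],"rot":[0,0,0]},{"xyz":[0,0,0],"rot":[0,0,0]}]'; python3 go.py 496 150.5 28.5 .234
```

```text
t: 22.97
ee_pos: [493.5, 150.0, 124.5]
orientation: [-1.949, -2.464, 0.001]
ft_force: [-0.3, -1.3, 0.3]
width: 60.0
grasp_force: 0.0
xyz [-0.1  2.6 96. ] rot [-0.     0.    -0.002] dist 96.0 ee [493.5 150.  124.5] w 60.0 t 22.97
```

```bash
python3 -m inch '[{"xyz":[0,2,25],"rot":[0,0,0]},{"xyz":[0,2,50],"rot":[0,0,0]},{"xyz":[0,2,70],"rot":[0,0,0]},{"xyz":[0,2,84],"rot":[0,0,0]},{"xyz":[0,2,92],"rot":[0,0,0]},{"xyz":[0,2,96],"rot":[0,0,0]},{"xyz":[0,2,96],"rot":[0,0,0]},{"xyz":[0,2,96],"rot":[0,0,0]}]'; python3 -m inch '[{"xyz":[0,0,0],"rot":[0,0,0]},{"xyz":[0,0,0],"rot":[0,0,0]},{"xyz":[0,0,0],"rot":[0,0,0]},{"xyz":[0,0,0],"rot":[0,0,0]},{"xyz":[0,0,0],"rot":[0,0,0]},{"xyz":[0,0,0],"rot":[0,0,0]},{"xyz":[0,0,0],"rot":[0,0,0]},{"xyz":[0,0,0],"rot":[0,0,0]}]' 255
```

```text
t: 23.63
ee_pos: [495.9, 151.4, 29.2]
orientation: [1.947, 2.465, 0.001]
ft_force: [0.8, -0.8, -0.2]
width: 60.2
grasp_force: 0.0
t: 24.3
ee_pos: [495.9, 151.7, 29.3]
orientation: [1.946, 2.465, 0.001]
ft_force: [-1.8, -0.8, 6.1]
width: 39.3
grasp_force: 30.0
```

```bash
python3 -m inch '[{"xyz":[0,0,-15],"rot":[0,0,0]},{"xyz":[0,0,-40],"rot":[0,0,0]},{"xyz":[0,0,-65],"rot":[0,0,0]},{"xyz":[0,0,-85],"rot":[0,0,0]},{"xyz":[0,0,-95],"rot":[0,0,0]},{"xyz":[0,0,-95],"rot":[0,0,0]},{"xyz":[0,0,-95],"rot":[0,0,0]}]'; python3 go.py 495.4 -159.7 124 .373
```

```text
t: 24.88
ee_pos: [495.4, 151.5, 123.6]
orientation: [1.947, 2.465, 0.001]
ft_force: [0.4, -0.3, -1.9]
width: 39.4
grasp_force: 30.0
xyz [-302.8  -72.2   -0.5] rot [ 0.001  0.    -0.139] dist 311.0 ee [495.4 151.5 123.6] w 39.4 t 24.88
```

```bash
python3 -m inch '[{"xyz":[-10,-2,0],"rot":[0,0,0]},{"xyz":[-30,-7,0],"rot":[0,0,-0.02]},{"xyz":[-60,-14,0],"rot":[0,0,-0.04]},{"xyz":[-95,-23,0],"rot":[0,0,-0.06]},{"xyz":[-130,-31,0],"rot":[0,0,-0.08]},{"xyz":[-165,-39,0],"rot":[0,0,-0.1]},{"xyz":[-200,-48,0],"rot":[0,0,-0.12]},{"xyz":[-235,-56,0],"rot":[0,0,-0.139]},{"xyz":[-265,-63,0],"rot":[0,0,-0.139]},{"xyz":[-287,-68,0],"rot":[0,0,-0.139]},{"xyz":[-299,-71,0],"rot":[0,0,-0.139]},{"xyz":[-303,-72,0],"rot":[0,0,-0.139]}]';  python3 -m inch '[{"xyz":[0,0,0],"rot":[0,0,0]},{"xyz":[0,0,0],"rot":[0,0,0]},{"xyz":[0,0,0],"rot":[0,0,0]}]'; python3 go.py 495.4 -159.7 45 .373
```

```text
t: 25.88
ee_pos: [494.7, -161.7, 122.5]
orientation: [-1.773, -2.591, 0.001]
ft_force: [-0.1, -0.1, -0.7]
width: 39.6
grasp_force: 30.0
t: 26.13
ee_pos: [495.3, -158.7, 123.3]
orientation: [-1.769, -2.595, 0.0]
ft_force: [0.5, 0.2, 0.0]
width: 39.6
grasp_force: 30.0
xyz [-1.1 -0.3 78.3] rot [-0.001 -0.001  0.001] dist 78.0 ee [ 495.3 -158.7  123.3] w 39.6 t 26.13
```

```bash
python3 -m inch '[{"xyz":[-1,0,20],"rot":[0,0,0]},{"xyz":[-1,0,45],"rot":[0,0,0]},{"xyz":[-1,0,65],"rot":[0,0,0]},{"xyz":[-1,0,75],"rot":[0,0,0]},{"xyz":[-1,0,79],"rot":[0,0,0]},{"xyz":[-1,0,79],"rot":[0,0,0]},{"xyz":[-1,0,79],"rot":[0,0,0]}]'; python3 go.py 495.4 -159.7 29.5 .373
```

```text
t: 26.72
ee_pos: [496.5, -160.5, 45.2]
orientation: [1.77, 2.595, 0.0]
ft_force: [0.1, 1.1, 0.0]
width: 39.6
grasp_force: 30.0
xyz [ 1.2 -0.8 15.7] rot [0.001 0.    0.001] dist 16.0 ee [ 496.5 -160.5   45.2] w 39.6 t 26.72
```

```bash
python3 -m inch '[{"xyz":[0,0,5],"rot":[0,0,0]},{"xyz":[0,0,10],"rot":[0,0,0]},{"xyz":[0,0,13],"rot":[0,0,0]},{"xyz":[0,0,15.5],"rot":[0,0,0]},{"xyz":[0,0,15.5],"rot":[0,0,0]},{"xyz":[0,0,15.5],"rot":[0,0,0]}]'; python3 -m inch '[{"xyz":[0,0,0.5],"rot":[0,0,0]},{"xyz":[0,0,0.5],"rot":[0,0,0]},{"xyz":[0,0,0.5],"rot":[0,0,0]},{"xyz":[0,0,0.5],"rot":[0,0,0]},{"xyz":[0,0,0.5],"rot":[0,0,0]},{"xyz":[0,0,-20],"rot":[0,0,0]},{"xyz":[0,0,-50],"rot":[0,0,0]},{"xyz":[0,0,-85],"rot":[0,0,0]},{"xyz":[0,0,-95],"rot":[0,0,0]},{"xyz":[0,0,-95],"rot":[0,0,0]}]' 81; python3 go.py 400 230 200 .234
```

```text
t: 27.22
ee_pos: [496.0, -160.9, 29.2]
orientation: [-1.771, -2.595, 0.0]
ft_force: [-0.5, 0.3, 2.7]
width: 39.6
grasp_force: 30.0
t: 28.05
ee_pos: [498.0, -161.5, 127.0]
orientation: [1.768, 2.59, 0.002]
ft_force: [-0.6, 0.5, -0.3]
width: 60.1
grasp_force: 0.0
xyz [400.   51.7 -74.4] rot [0.005 0.004 0.139] dist 410.0 ee [ 498.  -161.5  127. ] w 60.1 t 28.05
```

```bash
python3 -m inch '[{"xyz":[20,3,-25],"rot":[0,0,0]},{"xyz":[55,6,-50],"rot":[0,0,0]},{"xyz":[90,11,-74],"rot":[0,0,0]},{"xyz":[128,16,-74],"rot":[0,0,0]},{"xyz":[166,21,-74],"rot":[0,0,0]},{"xyz":[204,26,-74],"rot":[0,0,0]},{"xyz":[242,31,-74],"rot":[0,0,0]},{"xyz":[280,36,-74],"rot":[0,0,0]},{"xyz":[318,41,-74],"rot":[0,0,0]},{"xyz":[356,46,-74],"rot":[0,0,0]},{"xyz":[385,50,-74],"rot":[0,0,0]},{"xyz":[400,52,-74],"rot":[0,0,0]}]'; python3 -m inch '[{"xyz":[0,0,0],"rot":[0,0,0]},{"xyz":[0,0,0],"rot":[0,0,0]},{"xyz":[0,0,0],"rot":[0,0,0]},{"xyz":[0,0,0],"rot":[0,0,0]}]'; python3 look.py i 530 -245
python3 - <<'E'
from t import *
I={n:cv2.imread(f"pics/i_{n}_raw.png") for n in("top",)}
for nm,g in dict(berry=(563,-333),pist=(540.4,-275.3),dark=(495.4,-159.7)).items(): print(nm,*find(I,nm,g))
E
```

```text
t: 29.05
ee_pos: [397.1, 233.1, 196.6]
orientation: [-1.767, -2.596, 0.002]
ft_force: [-0.3, -0.5, 0.2]
width: 60.2
grasp_force: 0.0
t: 29.38
ee_pos: [398.6, 229.5, 197.5]
orientation: [-1.772, -2.593, 0.002]
ft_force: [0.1, 0.1, -0.2]
width: 59.9
grasp_force: 0.0
berry (('top',), [560.9, -331.4], np.float64(-0.73)) (('top',), [560.9, -331.4], np.float64(-0.73))
pist (('top',), [539.0, -273.6], np.float64(-0.73)) (('top',), [539.0, -273.6], np.float64(-0.73))
dark (('top',), [494.0, -157.2], np.float64(-0.67)) (('top',), [494.0, -157.2], np.float64(-0.67))
```

View pics/i.png

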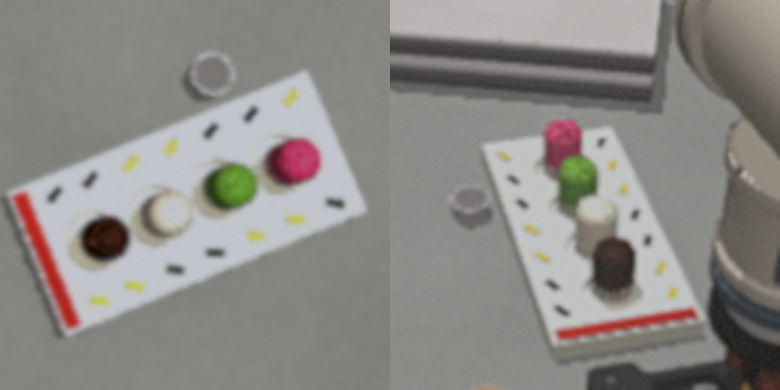

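All four stand upright in the nests: dark by the red stripe (crop 105,238), then white (168,213), green (232,186) and pink (295,161). That is the reverse of the rack order.

```bash
python3 -c "
from workcell import ctrl
print(ctrl.close_job())"
```

```text
the job is handed in; nothing more can be done
None
```

The four chocolates are on the platter, one per nest and upright, in reverse order from the red end (dark, white, green, pink), and the job was handed in at about 29.5 s.

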